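# Load the reagent cassette and latch the cold box lid

## Task

Put the white reagent cassette into its pocket in the chilled box so that it sits flat on the floor of the pocket, then swing the lid down and slowly press it against its soft seal until the latch catches and the lid stays down by itself. Press only about as hard as the latch needs, never slamming or leaning hard on the lid; keep the cassette upright and leave the rack, bottle and jar where they stand.

Things in the scene. Friction and masses are not known exactly. Their poses are not given: they have to be found in the camera images.
- coldbox: Cream chilled reagent box fixed to the bench, open-topped, 210 (x) x 180 (y) mm, walls 12 mm, rim 85 mm and inner floor 12 mm above the bench. Origin: centre of its underside. x points from the latch side (front, nearer the robot) to the hinge side, y left along the hinge, z up. A fixed metal block 62 mm high fills the rear inside (from x = +30 mm on).
- pocket (a point): Centre of the floor of the cassette pocket in the front half of the box, 35 mm in front of the box's centre, 12 mm above the bench; axes as the box. Framed by guide strips 14 mm high, 90 mm (x) by 62 mm (y) inside: the cassette has 3 mm of play each side.
- lid (a joint): Lid angle in rad: 0 = level, just touching the uncompressed seal; 1.35 to 1.55 = standing open, as at the start; negative = pressed into the seal. The hinge is stiff (0.3 N m; 1 to 3 N at the free edge moves it), so the lid stays at any angle where it is left. Pressed but not latched it springs back to about 0; latched it stays between about -0.014 and -0.095.
- lid_hinge (a point): Middle of the lid's hinge line, at the rear of the box (110 mm behind its centre, 107 mm above the bench). Axes turn with the lid: at lid angle 0 they are the axes of the box. The lid extends from here along its own -x; its underside lies at z = 0 and its top at z = +14 mm in this frame.
- lid_pad (a point): Centre of the top face of the grey press pad (44 x 70 mm, 3 mm raised) on top of the lid near its free edge: 200 mm from the hinge along the lid's -x, 17 mm above its underside. Axes turn with the lid. With the lid standing open this face looks to the rear, away from the robot. Press down here, at 10 mm/s or less.
- lid_edge (a point): Middle of the lid's free edge, half way through its thickness, 226 mm from the hinge along the lid's -x (7 mm above the underside). The lid is 180 mm wide (y) and 14 mm thick. A tongue 50 mm wide hangs 36 mm below the underside at this edge and carries the latch nose; the sprung catch is in the front wall of the box, behind the tongue.
- cassette: White plastic reagent cassette, 250 g or so, loose on the bench, upright: body 84 (x) x 56 (y) x 50 (z) mm with a grip rib on top along its x axis, 60 mm long, 20 mm thick (y) and 26 mm high, so 76 mm high in all. Origin: centre of its underside; z up. It may go into the pocket either way round, its long side along the box's x.
- cassette_rib (a point): Centre of the top face of the cassette's grip rib, 76 mm above the cassette's underside; axes as the cassette.
- tube_rack: Bystander: white rack of ten capped sample tubes, 96 x 44 x 78 mm, loose; origin at the centre of its underside.
- bottle: Bystander: white bottle, 60 mm in diameter, 115 mm high, loose; origin at the centre of its underside.
- jar: Bystander: low clear jar with white cap, 54 mm in diameter, 60 mm high, loose; origin at the centre of its underside.
- latch (a point): Middle of the sprung latch in the box's front wall, 110 mm in front of the box's centre, 65 mm above the bench (give or take 9 mm: its height differs each time). It catches 3 to 19 mm of pad travel below lid angle 0. The push on the pad rises to a peak of 5 to 19 N, falls off as the latch gives way and catches; 1 mm further the lid meets a hard stop. Over 35 N on the lid or box damages it.
Mind the look-alikes: they are no part of the job. What is shaped like the cassette but orange or red is not meant.

How it is judged (in metres and radians):
On the way, in this order (a step that is already met when the one before it is completed fails the run):
1. the cassette sits flat in the pocket, let go, with the lid still open (horizontal distance between cassette and pocket below 0.007 m and z of cassette in the frame of pocket below 0.004 m and angle between cassette's own z axis and vertical below 0.06 rad and contact force between the fingers and cassette below 0.1 N and value of joint lid above 0.8 rad), for 0.2 s.
2. the lid is latched down and stays there untouched (value of joint lid below -0.011 rad and contact force between each of the arm, the fingers and coldbox below 0.1 N), for 0.2 s.
At the end, for the whole second after the job is handed in: The lid is held down by its latch with nothing touching it (lid angle below -0.011 rad), and the cassette rests flat and upright in the pocket: within 7 mm of its centre, within 4 mm of its floor, long side along the pocket within 0.15 rad, tilted less than 0.06 rad, at rest (value of joint lid below -0.011 rad and horizontal distance between cassette and pocket below 0.007 m and z of cassette in the frame of pocket below 0.004 m and angle between the x axis of cassette and the x axis of pocket, either way round below 0.15 rad and angle between cassette's own z axis and vertical below 0.06 rad and linear speed of cassette below 0.02 m/s).
It fails at once if more than 35 N pressed on the box or its lid (contact force between any of the fingers, the arm and coldbox above 35 N).
It fails at once if the cassette tipped by more than 0.5 rad (angle between cassette's own z axis and vertical above 0.5 rad).
It fails at once if the tube rack, bottle or jar moved by more than 20 mm (distance of any of tube_rack, bottle, jar from where it was at the start of the episode above 0.02 m).
It also fails if it takes over 72 s, if anything falls off the work surface, if the arm or the gripper's body presses on something with over 40 N, if the wrist force passes 120 N, or if a joint passes its speed limit or range.

## Robot

A 6-joint arm with a two-finger parallel gripper is mounted at the origin on the work surface. World frame = base frame: x ahead of the robot, y to its left, z up, the work surface at z = 0. Lengths are in m, angles in degrees, forces in N, time in s.
With the tool pointing down it reaches from about 0.375 to 0.9 m from the base axis. Payload 3.1 kg.
Tool frame: the origin (TCP) lies at the very end of the fingers, on their centre line; the grasp point (between the pads) lies 19 mm behind it; x points along the fingers, z is the direction in which the jaws open and shut, and the axes are right-handed (so a half turn about x gives the same grasp; the last joint's range is limited). The gripper opens to 87 mm and grips with 3 to 60 N. Pads are 19 mm wide; open, the fingers measure 117 mm over their backs; the gripper's body (75 mm by 190 mm) begins 51 mm behind the grasp point.
Start: joints at [-73.883, 30.224, 82.088, -0, 67.689, -10.227], TCP at [0.277, -0.56, 0.223] pointing down, gripper open.
Joint ranges: [-176.69, 176.69], [-43.24, 126.21], [12.49, 139.97], [-82, 262], [0, 151.66], [-163.58, 163.58]. Speed limits (degrees/s): [159.86, 159.86, 180, 180, 180, 180].

## Interface

Orientations are given as a 3x3 rotation matrix whose columns are the frame's x, y, z axes.
In Python, from rig import bot gives the robot as it stands.
- The arm moves only by the tool send_rows, never from a script. Its arguments are lists of equal length, an entry for each row: "fingers": the opening, from 0 (shut) to 1 (fully open); "dp": the shift along the world's x, y, z in mm, a list of three; "turn": the turn, a rotation vector about the world's x, y, z in rad, a list of three. In form: {"fingers": [fingers, ...], "dp": [[tx, ty, tz], ...], "turn": [[rx, ry, rz], ...]}. A call has 1 to 10 rows; each row is the pose to reach, as a shift and turn from the pose measured when the call began; what a row does not reach only later rows make up. A row lasts 1/12 s, in which the tool goes at most 41.7 mm and 7.16 degrees, less where a joint would pass 70% of its speed; a pose out of reach is approached as far as the arm can. A call with a gripper value outside its range is refused whole. The fingers move at their own pace and stop on an object; the grip force is fixed at half the most. Time passes only in rows, so rows that repeat a pose let the fingers close. It gives the time, the measured TCP pose, the force and the opening at its end, in the units of the state.
- bot.read_state(): the state, without advancing time (a new reading comes with each control period).
- bot.capture(name): name is "scene" or "top"; returns a dict with "img" (384x512x3 uint8, blue, green, red), "z_map" (384x512 float32, m along the optical axis (not along the pixel's ray), 0 where there is no reading), "mtx" (3x3 intrinsics, pixels), "origin" and "orientation" of the camera in the world. Camera axes: x right, y up, looking along -z (the intrinsics and any distortion apply to the point x, -y, -z); pixel columns grow to the right and rows downward; lengths in m; the calibration is good to about 2 mm. A picture is of the moment at which its call begins.
- bot.hand_in(): hands the job in, once; it reports no verdict.
The state is a dict: "time_s": time; "joint_positions": joint angles; "qvel": joint speeds; "tau": joint torques, N m; "position": TCP position; "tcp_rot": TCP orientation; "force": force on the tool from outside, world axes, zero at the start; "moment": the same for the moment, N m; "opening": opening from 0.0 (shut) to 1.0 (fully open).
Only numpy, scipy, OpenCV 4.12 (cv2) and the standard library are available. Lean on these libraries where they do the work, as an engineer would, in place of code of your own. Each camera call takes 0.05 s, during which the arm holds its last target.

## Working session

There is one attempt and no reset: what is moved stays moved. The work goes in short steps, Python scripts to look and compute and a tool call to move; the robot and the scene stay as the last step left them, time stands still between calls to the robot, and variables do not carry over. Pictures are saved under pics/ and viewed, and the job is handed in when it is done.

Besides the shell and the picture viewer there is one more tool, called after "Request:" by a JSON object that holds its "op" and its "data". send_rows: Moves the arm, as the interface text tells. Its arguments: {"type":"object","properties":{"fingers":{"type":"array","items":{"type":"number"}},"dp":{"type":"array","items":{"type":"array","items":{"type":"number"}}},"turn":{"type":"array","items":{"type":"array","items":{"type":"number"}}}},"required":["fingers","dp","turn"]}

```bash
ls; mkdir -p pics; python3 - <<'E'
from rig import bot
import cv2,numpy as np,pickle
s=bot.read_state();print({k:np.round(v,3).tolist() for k,v in s.items()})
for n in("scene","top"):
    c=bot.capture(n);cv2.imwrite(f"pics/{n}0.png",c["img"]);pickle.dump(c,open(f"{n}0.pkl","wb"))
    print(n,c["mtx"],c["origin"],c["orientation"],[k for k in c])
E
```

```text
pics
{'time_s': 0.0, 'joint_positions': [-73.884, 30.281, 82.157, -0.002, 67.687, -10.228], 'qvel': [-0.003, 0.079, -0.025, 0.019, 0.053, -0.106], 'tau': [0.0, -44.004, -17.66, 0.063, 0.059, -0.0], 'position': [0.277, -0.559, 0.222], 'tcp_rot': [[-0.001, 0.896, 0.444], [0.002, 0.444, -0.896], [-1.0, 0.0, -0.002]], 'force': [0.137, 0.467, 0.218], 'moment': [0.001, 0.024, 0.003], 'opening': 0.996}
scene [[350.08275101   0.         256.55403521]
 [  0.         350.08275101 188.75077434]
 [  0.           0.           1.        ]] [0.68231121 0.3297672  0.61611091] [[-0.92268513 -0.30818016  0.23168326]
 [ 0.38524416 -0.71282595  0.58605981]
 [-0.01546217  0.6300033   0.77643851]] ['img', 'z_map', 'mtx', 'origin', 'orientation']
top [[397.67905429   0.         252.82456793]
 [  0.         397.67905429 188.57647726]
 [  0.           0.           1.        ]] [ 0.42279793 -0.08457612  0.84180258] [[-0.01418855  0.98510567 -0.17136368]
 [-0.99989161 -0.0133047   0.00630517]
 [ 0.00393131  0.17143457  0.98518766]] ['img', 'z_map', 'mtx', 'origin', 'orientation']
```

View pics/scene0.png

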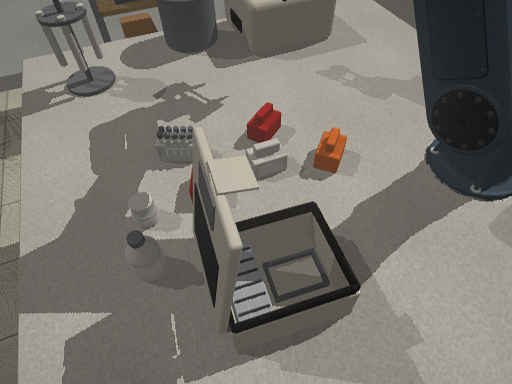

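View pics/top0.png

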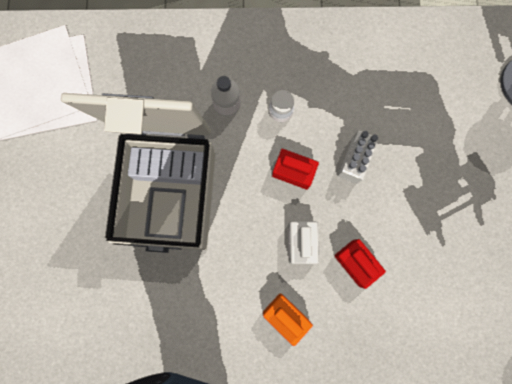

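The top view shows the box at upper left with its rim corners near (120,138), (208,138), (108,243) and (198,245), and the pocket frame near (166,212). The lid stands at row ~110. The white cassette is at (304,243), with red look-alikes at (295,168) and (360,263) and an orange one at (288,319). The rack is at (362,155), the jar at (282,105) and the bottle at (224,95).

```bash
cat > h.py <<'E'
import cv2,numpy as np,pickle
def cloud(c):
    z=c["z_map"].astype(float);h,w=z.shape;K=c["mtx"]
    u,v=np.meshgrid(np.arange(w),np.arange(h))
    p=np.stack([(u-K[0,2])/K[0,0]*z,-(v-K[1,2])/K[1,1]*z,-z],-1)
    P=p@np.array(c["orientation"]).T+np.array(c["origin"]);P[z<=0]=np.nan
    return P
def ray(c,px,zh):
    K=c["mtx"];px=np.atleast_2d(px).astype(float)
    d=np.stack([(px[:,0]-K[0,2])/K[0,0],-(px[:,1]-K[1,2])/K[1,1],-np.ones(len(px))],-1)@np.array(c["orientation"]).T
    o=np.array(c["origin"]);return o+d*((zh-o[2])/d[:,2])[:,None]
def rect(P):
    return cv2.minAreaRect((P[:,:2]*1000).astype(np.float32))
E
python3 - <<'E'
from h import *
for n in("top","scene"):
    c=pickle.load(open(n+"0.pkl","rb"));P=cloud(c);im=c["img"].astype(int);Z=P[...,2]
    print(n,"bench z",np.nanmedian(Z[np.abs(Z)<.02]))
    b,g,r=im[...,0],im[...,1],im[...,2];sat=im.max(-1)-im.min(-1)
    if n=="top": roi=(slice(215,270),slice(280,330))
    else: roi=(slice(135,180),slice(243,292))
    m=np.zeros(Z.shape,bool);m[roi]=1
    for lo,hi in((.04,.06),(.066,.085)):
        mm=m&(Z>lo)&(Z<hi)&(sat<60);print("cass",lo,mm.sum(),np.nanmedian(Z[mm]),rect(P[mm]) if mm.sum()>5 else None)
    # rim
    if n=="top":
        m[:]=0;m[128:252,100:215]=1
    else:
        m[:]=0;m[200:340,225:362]=1
    mm=m&(Z>.078)&(Z<.098)&(im.max(-1)<60)
    n2,l,st,_=cv2.connectedComponentsWithStats(mm.astype(np.uint8))
    k=1+np.argmax(st[1:,4]);mm=l==k
    print("rim",mm.sum(),np.nanmedian(Z[mm]),rect(P[mm]),st[k])
    # lid
    mm=(Z>.13)&(Z<.4)
    n2,l,st,_=cv2.connectedComponentsWithStats(mm.astype(np.uint8))
    for k in range(1,n2):
        if st[k,4]>60:
            Q=P[l==k];print("high",st[k],Q.min(0),Q.max(0))
E
```

```text
top bench z 0.0007130927757480476
cass 0.04 875 0.05028320701817435 ((452.54229736328125, -188.5345458984375), (57.228267669677734, 82.69540405273438), 89.21054077148438)
cass 0.066 342 0.07618274183234663 ((452.3276062011719, -188.1442108154297), (19.406654357910156, 59.33917236328125), 87.83399200439453)
rim 198 0.09248266638317576 ((561.2264404296875, 168.74929809570312), (5.736227512359619, 189.94448852539062), 83.91649627685547) [111 138  16  99 198]
high [  60   93  150   41 4150] [ 0.58971562 -0.00908333  0.13006455] [0.66080466 0.17200354 0.33812573]
high [126 372  82  12 588] [ 0.2496122  -0.03180081  0.2297624 ] [0.28174337 0.09617292 0.3529405 ]
scene bench z 0.0014950460989249237
cass 0.04 524 0.05087633916370232 ((451.9765930175781, -187.30902099609375), (56.331111907958984, 84.02742004394531), 88.27247619628906)
cass 0.066 240 0.07606440204480791 ((452.53759765625, -188.4857177734375), (22.279924392700195, 59.46208572387695), 89.32903289794922)
rim 512 0.09171444642772575 ((487.37396240234375, 57.33662414550781), (104.18331146240234, 208.6439971923828), 37.73793411254883) [238 208 114  77 512]
high [  35    0   61   53 1659] [ 0.73879998 -0.77807381  0.13001458] [ 0.85762172 -0.65571126  0.2425997 ]
high [156   0  58  15 642] [ 0.3689077  -0.84208565  0.13002678] [ 0.53854119 -0.74590633  0.17205893]
high [237   0  93  17 853] [ 0.03367119 -0.77080033  0.13000686] [ 0.30061452 -0.50891894  0.22491816]
high [  413     1    99   155 11363] [ 0.03325413 -0.05915551  0.13008917] [0.28894825 0.12997899 0.39999653]
high [ 192  126   67  204 6993] [ 0.58935863 -0.00541232  0.13011221] [0.67958932 0.17309326 0.33776201]
```

```bash
python3 - <<'E'
from h import *
for n in("top","scene"):
    c=pickle.load(open(n+"0.pkl","rb"));P=cloud(c);im=c["img"].astype(int);Z=P[...,2]
    m=np.zeros(Z.shape,bool)
    if n=="top": m[128:252,100:215]=1
    else: m[195:345,222:365]=1
    for lo in (.08,.086):
        mm=m&(Z>lo)&(Z<.1)&(P[...,0]<.585)
        n2,l,st,_=cv2.connectedComponentsWithStats(mm.astype(np.uint8));k=1+np.argmax(st[1:,4]);mm=l==k
        r=rect(P[mm]);print(n,"rim",mm.sum(),np.nanmedian(Z[mm]),r,cv2.boxPoints(r).round(1).tolist())
    # dark pixels outline cast to z=.092
    d=(m&(im.max(-1)<45)).astype(np.uint8)
    n2,l,st,_=cv2.connectedComponentsWithStats(d);k=1+np.argmax(st[1:,4]);mm=l==k
    v,u=np.nonzero(mm);r=rect(ray(c,np.stack([u,v],-1),.092));print("dark",st[k],r)
    cv2.imwrite(f"pics/d_{n}.png",cv2.resize(np.where(mm[...,None],[0,255,0],im).astype(np.uint8)[100:350] ,None,fx=1.5,fy=1.5))
    # pocket floor / strips
    if n=="top": m[:]=0;m[180:245,140:195]=1
    else: m[:]=0;m[240:310,255:335]=1
    mm=m&(Z>.02)&(Z<.035);print("strips",mm.sum(),rect(P[mm]),np.nanmedian(Z[mm]))
    mm=m&(Z>.004)&(Z<.018);print("floor",mm.sum(),rect(P[mm]),np.nanmedian(Z[mm]))
E
```

```text
top rim 420 0.08512572780763056 ((475.5157165527344, 61.20140838623047), (112.30667114257812, 228.14566040039062), 34.19918441772461) [[365.0, 124.0], [493.20001220703125, -64.69999694824219], [586.0999755859375, -1.600000023841858], [457.79998779296875, 187.10000610351562]]
top rim 165 0.09350828039711767 ((525.4768676757812, 171.55804443359375), (2.4961187839508057, 118.76591491699219), 84.97931671142578) [[466.20001220703125, 175.5], [584.5, 165.10000610351562], [584.7000122070312, 167.60000610351562], [466.3999938964844, 178.0]]
dark [ 106  135  103  112 1699] ((556.5819091796875, 91.22195434570312), (176.05149841308594, 209.76272583007812), 85.25743103027344)
strips 609 ((525.2689208984375, 92.37965393066406), (110.88167572021484, 116.82801055908203), 85.25361633300781) 0.02634369014165705
floor 2613 ((522.7556762695312, 91.45269012451172), (129.60887145996094, 115.65615844726562), 0.7270894050598145) 0.012560472220148
scene rim 865 0.08940054025805577 ((484.10235595703125, 59.72332763671875), (101.15650177001953, 203.57444763183594), 36.2420768737793) [[383.1000061035156, 111.9000015258789], [503.5, -52.29999923706055], [585.0999755859375, 7.5], [464.70001220703125, 171.6999969482422]]
scene rim 571 0.09301152652895728 ((484.099853515625, 59.72673034667969), (101.15650177001953, 203.56600952148438), 36.2420768737793) [[383.1000061035156, 111.9000015258789], [503.5, -52.29999923706055], [585.0999755859375, 7.5], [464.70001220703125, 171.6999969482422]]
dark [ 229  202  132  131 2593] ((550.4011840820312, 86.94602966308594), (183.26507568359375, 211.1430206298828), 85.12462615966797)
strips 977 ((512.273681640625, 73.61129760742188), (118.92559814453125, 111.45111083984375), 84.66931915283203) 0.02689431144415111
floor 2993 ((515.65087890625, 77.1022720336914), (127.04751586914062, 117.44036102294922), 85.16926574707031) 0.013380079589901728
```

```bash
python3 - <<'E'
from h import *
c=pickle.load(open("top0.pkl","rb"))
cv2.imwrite("pics/topbox.png",cv2.resize(c["img"][80:260,50:230],None,fx=3.3,fy=3.3,interpolation=cv2.INTER_CUBIC))
E
```

```text
(no output)
```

View pics/topbox.png

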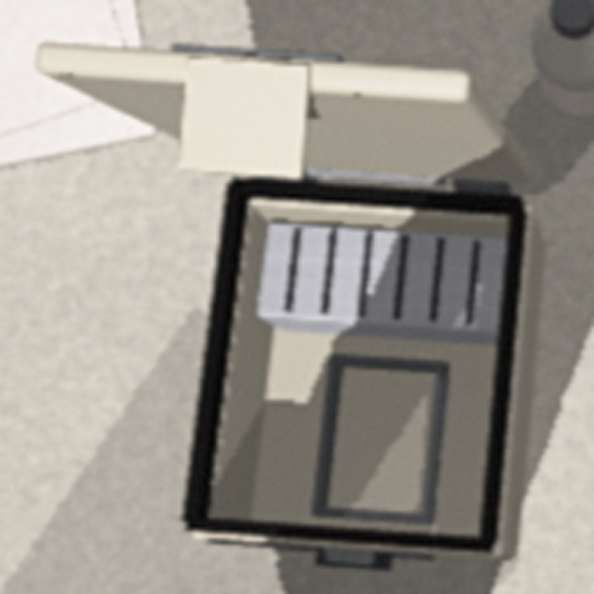

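```bash
python3 - <<'E'
from h import *
c=pickle.load(open("top0.pkl","rb"));P=cloud(c);Z=P[...,2];im=c["img"].astype(int)
px=np.array([[330,355],[448,362],[433,523],[314,513]])/3.3+[50,80]-.35
q=ray(c,px,.026);print(q.round(4).tolist(),q.mean(0));r=rect(q);print(r)
px=np.array([[232,181],[525,195],[494,551],[187,528]])/3.3+[50,80]-.35
q=ray(c,px,.092);print("rim outer",q.round(4).tolist(),q.mean(0),rect(q))
for n in("top","scene"):
    c=pickle.load(open(n+"0.pkl","rb"));P=cloud(c);Z=P[...,2]
    m=np.zeros(Z.shape,bool)
    if n=="top": m[184:240,143:188]=1
    else: m[247:305,260:332]=1
    mm=m&(Z>.0215)&(Z<.03)
    n2,l,st,_=cv2.connectedComponentsWithStats(mm.astype(np.uint8));k=1+np.argmax(st[1:,4]);mm=l==k
    print(n,st[k],rect(P[mm]))
    im=c["img"].copy();im[mm]=[0,255,0];s=st[k];cv2.imwrite(f"pics/p_{n}.png",cv2.resize(im[s[1]-20:s[1]+80,s[0]-20:s[0]+90],None,fx=5,fy=5))
# top: lid plane fit
    m=(Z>.12)&(Z<.34)&(P[...,0]>.57)&(P[...,0]<.7)&(P[...,1]>-.03)&(P[...,1]<.2)
    Q=P[m];
    if n=="top": # inner face
        pass
    print("lid",Q.min(0),Q.max(0))
    t=Q[Q[:,2]>.325];print("top edge",len(t),t.mean(0),rect(t))
E
```

```text
[[0.5705, 0.1249, 0.026], [0.565, 0.0505, 0.026], [0.4642, 0.0582, 0.026], [0.4714, 0.1318, 0.026]] [0.51776645 0.09132491 0.026     ]
((517.3340454101562, 91.38075256347656), (74.63518524169922, 101.02316284179688), 85.78466033935547)
rim outer [[0.6642, 0.1692, 0.092], [0.6533, -0.0046, 0.092], [0.4447, 0.0119, 0.092], [0.46, 0.1858, 0.092]] [0.55554021 0.09059335 0.092     ] ((555.87158203125, 90.69407653808594), (174.5749053955078, 209.27178955078125), 85.4748306274414)
top [144 187  41  52 524] ((518.0269775390625, 93.34520721435547), (74.9410629272461, 102.25780487060547), 85.23060607910156)
lid [ 0.58971562 -0.00908333  0.12005431] [0.66351259 0.17200354 0.33812573]
top edge 2440 [0.62355401 0.08297771 0.33146843] ((618.0776977539062, 83.91314697265625), (178.9980010986328, 54.09400177001953), 85.66699981689453)
scene [263 248  67  53 735] ((517.18115234375, 92.47100830078125), (75.37145233154297, 102.53633117675781), 85.29593658447266)
lid [ 0.58935863 -0.00541232  0.1200099 ] [0.68082071 0.17309326 0.33776201]
top edge 3139 [0.62676237 0.0940824  0.33204827] ((617.9405517578125, 85.00862121582031), (179.23052978515625, 54.18944549560547), 85.27374267578125)
```

```bash
python3 - <<'E'
import cv2,numpy as np
a=cv2.imread("pics/p_top.png");b=cv2.imread("pics/p_scene.png")
h=max(a.shape[0],b.shape[0]);a=cv2.copyMakeBorder(a,0,h-a.shape[0],0,0,0);b=cv2.copyMakeBorder(b,0,h-b.shape[0],0,0,0)
cv2.imwrite("pics/pp.png",cv2.resize(np.hstack([a,b]),(800,364)))
E
```

```text
(no output)
```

View pics/pp.png

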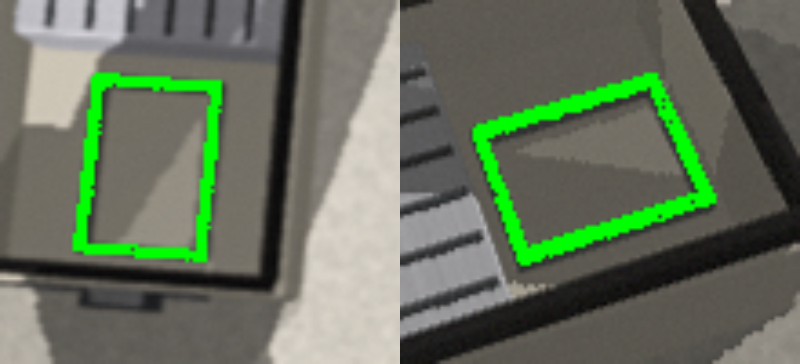

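Both views agree to about 1 mm. The pocket is at about (0.518, 0.0925) m with yaw −4.75°. The cassette is at (0.4523, −0.1882) m, its rib top at 0.076 m, yaw about −1°. Next I move above the cassette.

Request:
{"op": "send_rows", "data": {"fingers": [0.6,0.6,0.6,0.6,0.6,0.6,0.6,0.6,0.6,0.6], "dp": [[10,20,0],[25,54,0],[43,90,0],[60,128,-5],[78,166,-10],[96,204,-20],[114,242,-30],[131,278,-40],[148,314,-50],[162,343,-60]], "turn": [[0,0,-0.03],[0,0,-0.08],[0,0,-0.13],[0,0,-0.18],[0,0,-0.23],[0,0,-0.28],[0,0,-0.33],[0,0,-0.38],[0,0,-0.43],[0,0,-0.478]]}}

```text
time_s: 0.93
position: [0.4394, -0.2138, 0.1612]
tcp_rot: [[0.0, 1.0, -0.02], [0.003, -0.02, -1.0], [-1.0, -0.0, -0.003]]
force: [1.0, -0.2, 1.6]
opening: 0.599
```

```bash
cat > st.py <<'E'
from rig import bot
import numpy as np
s=bot.read_state();R=np.array(s["tcp_rot"]);p=np.array(s["position"])
print("t %.2f"%s["time_s"],"pos",p.round(4),"x",R[:,0].round(3),"zang %.2f"%np.degrees(np.arctan2(R[1,2],R[0,2])),"zz %.4f"%R[2,2],"F",np.round(s["force"],2),"open %.3f"%s["opening"],"q",np.round(s["joint_positions"],1))
E
python3 st.py
```

```text
t 0.93 pos [ 0.4394 -0.2138  0.1612] x [ 0.     0.003 -1.   ] zang -91.17 zz -0.0027 F [ 1.03 -0.16  1.62] open 0.599 q [-39.2  25.2 104.9   0.2  50.   51.9]
```

Request:
{"op": "send_rows", "data": {"fingers": [0.6,0.6,0.6,0.6,0.6,0.6,0.6,0.6,0.6,0.6], "dp": [[8,18,-8],[13,25.6,-20],[13,25.6,-36],[13,25.6,-52],[13,25.6,-68],[13,25.6,-82],[13,25.6,-94],[13,25.6,-102],[13,25.6,-107],[13,25.6,-107]], "turn": [[0,0,0],[0,0,0],[0,0,0],[0,0,0],[0,0,0],[0,0,0],[0,0,0],[0,0,0],[0,0,0],[0,0,0]]}}

```text
time_s: 1.77
position: [0.4519, -0.188, 0.0533]
tcp_rot: [[-0.002, 1.0, -0.02], [0.004, -0.02, -1.0], [-1.0, -0.002, -0.004]]
force: [-0.1, 0.7, 0.5]
opening: 0.6
```

```bash
python3 st.py; python3 - <<'E'
from rig import bot
import cv2,numpy as np
a=bot.capture("scene")["img"][70:230,180:400];b=bot.capture("top")["img"][170:330,200:420]
cv2.imwrite("pics/grasp1.png",cv2.resize(np.hstack([a,b]),(800,291)))
E
```

```text
t 1.77 pos [ 0.4519 -0.188   0.0533] x [-0.002  0.004 -1.   ] zang -91.17 zz -0.0038 F [-0.1   0.72  0.46] open 0.600 q [-35.8  36.6 109.    0.2  34.6  55.2]
```

View pics/grasp1.png

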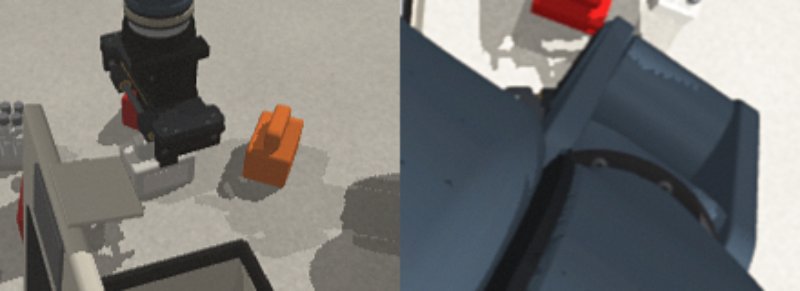

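The fingers straddle the rib of the white cassette; in the left panel it sits at about (160,165), under the gripper. Closing now.

Request:
{"op": "send_rows", "data": {"fingers": [0.1,0.1,0.1,0.1,0.1,0.1,0.1,0.1], "dp": [[0,0,0.5],[0,0,0.5],[0,0,0.5],[0,0,0.5],[0,0,0.5],[0,0,0.5],[0,0,0.5],[0,0,0.5]], "turn": [[0,0,0],[0,0,0],[0,0,0],[0,0,0],[0,0,0],[0,0,0],[0,0,0],[0,0,0]]}}

```text
time_s: 2.53
position: [0.4527, -0.1886, 0.0549]
tcp_rot: [[0.0, 1.0, -0.02], [0.002, -0.02, -1.0], [-1.0, 0.0, -0.002]]
force: [1.0, -0.6, 0.5]
opening: 0.226
```

Request:
{"op": "send_rows", "data": {"fingers": [0.1,0.1,0.1,0.1,0.1,0.1,0.1,0.1,0.1,0.1], "dp": [[0,0,5],[0,0,15],[0,0,30],[0,0,48],[0,0,66],[0,0,84],[0,0,102],[0,0,116],[0,0,125],[0,0,125]], "turn": [[0,0,0],[0,0,0],[0,0,0],[0,0,0],[0,0,0],[0,0,0],[0,0,0],[0,0,0],[0,0,0],[0,0,0]]}}

```text
time_s: 3.37
position: [0.4536, -0.189, 0.1821]
tcp_rot: [[0.004, 1.0, -0.02], [-0.0, -0.02, -1.0], [-1.0, 0.004, 0.0]]
force: [0.9, -0.6, -1.8]
opening: 0.23
```

```bash
python3 st.py
```

```text
t 3.37 pos [ 0.4536 -0.189   0.1821] x [ 0.004 -0.    -1.   ] zang -91.16 zz 0.0002 F [ 0.91 -0.6  -1.75] open 0.230 q [-35.8  23.3 103.6   0.2  52.9  55.3]
```

Request:
{"op": "send_rows", "data": {"fingers": [0.1,0.1,0.1,0.1,0.1,0.1,0.1,0.1,0.1,0.1], "dp": [[2,8,0],[7,28,0],[14,58,0],[21,90,0],[29,122,0],[36,154,0],[43,186,0],[50,216,0],[57,244,0],[61,264,0]], "turn": [[0,0,0],[0,0,-0.01],[0,0,-0.02],[0,0,-0.03],[0,0,-0.04],[0,0,-0.05],[0,0,-0.06],[0,0,-0.0627],[0,0,-0.0627],[0,0,-0.0627]]}}

```text
time_s: 4.2
position: [0.5137, 0.0782, 0.1808]
tcp_rot: [[0.001, 0.997, -0.081], [0.001, -0.081, -0.997], [-1.0, 0.001, -0.001]]
force: [-0.4, -0.1, -2.5]
opening: 0.227
```

Request:
{"op": "send_rows", "data": {"fingers": [0.1,0.1,0.1,0.1], "dp": [[3,12,0],[4,17,0],[4,18,0],[4,18,0]], "turn": [[0,0,0],[0,0,0],[0,0,0],[0,0,0]]}}

```text
time_s: 4.53
position: [0.5169, 0.0962, 0.1801]
tcp_rot: [[-0.001, 0.997, -0.081], [0.0, -0.081, -0.997], [-1.0, -0.001, -0.0]]
force: [0.4, -0.2, -2.7]
opening: 0.229
```

```bash
python3 st.py;  python3 - <<'E'
from rig import bot
from h import *
c=bot.capture("scene");pickle.dump(c,open("scene1.pkl","wb"));t=bot.capture("top")
cv2.imwrite("pics/hover.png",np.hstack([c["img"][100:360,150:400],t["img"][60:320,60:310]]))
E
```

```text
t 4.53 pos [0.5169 0.0962 0.1801] x [-0.001  0.    -1.   ] zang -94.62 zz -0.0003 F [ 0.44 -0.18 -2.75] open 0.229 q [-1.7 26.  98.8  0.  55.2 93. ]
```

View pics/hover.png

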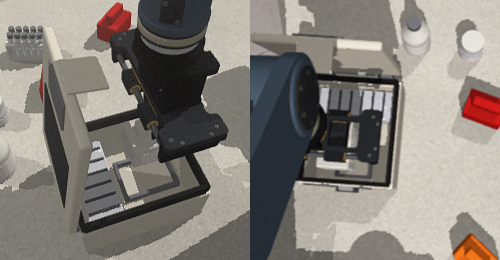

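```bash
python3 - <<'E'
from h import *
c=pickle.load(open("scene1.pkl","rb"));P=cloud(c);Z=P[...,2];im=c["img"].astype(int)
sat=im.max(-1)-im.min(-1)
m=(np.abs(P[...,0]-.517)<.065)&(np.abs(P[...,1]-.096)<.05)&(Z>.11)&(Z<.19)&(im.min(-1)>80)
n2,l,st,_=cv2.connectedComponentsWithStats(m.astype(np.uint8));k=1+np.argmax(st[1:,4]);m=l==k
Q=P[m];print(st[k],Q.min(0),Q.max(0))
a=np.radians(-4.7);ex=np.array([np.cos(a),np.sin(a)]);ey=np.array([-ex[1],ex[0]])
d=Q[:,:2]-[.5169,.0962];L=np.stack([d@ex,d@ey,Q[:,2]],-1)
print(np.percentile(L,[0,1,5,50,95,99,100],axis=0).round(4))
im2=c["img"].copy();im2[m]=[0,255,0];cv2.imwrite("pics/cm.png",cv2.resize(im2[180:320,220:380],None,fx=4,fy=4))
E
```

```text
[ 272  218   37   49 1117] [0.52076926 0.06596292 0.12665244] [0.56005173 0.12425641 0.18993619]
[[ 0.0017 -0.0279  0.1267]
 [ 0.0041 -0.0257  0.1311]
 [ 0.0074 -0.0214  0.1359]
 [ 0.0298  0.0167  0.1741]
 [ 0.0413  0.0281  0.1812]
 [ 0.0414  0.0285  0.1882]
 [ 0.0416  0.0291  0.1899]]
```

View pics/cm.png

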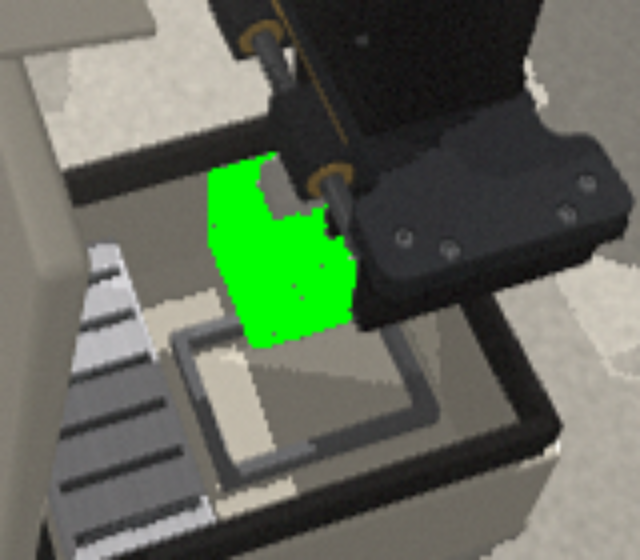

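The held cassette is centred on the TCP: rear face at +41.4 mm, sides at ±28 mm. Lowering over the pocket now.

Request:
{"op": "send_rows", "data": {"fingers": [0.1,0.1,0.1,0.1,0.1,0.1,0.1,0.1,0.1,0.1], "dp": [[1,-3,-2],[1,-3.4,-8],[1,-3.4,-18],[1,-3.4,-30],[1,-3.4,-42],[1,-3.4,-54],[1,-3.4,-66],[1,-3.4,-76],[1,-3.4,-82],[1,-3.4,-84]], "turn": [[0,0,-0.002],[0,0,-0.002],[0,0,-0.002],[0,0,-0.002],[0,0,-0.002],[0,0,-0.002],[0,0,-0.002],[0,0,-0.002],[0,0,-0.002],[0,0,-0.002]]}}

```text
time_s: 5.47
position: [0.5174, 0.0917, 0.095]
tcp_rot: [[-0.002, 0.996, -0.085], [0.0, -0.085, -0.996], [-1.0, -0.002, -0.0]]
force: [-0.1, -0.3, -2.6]
opening: 0.227
```

```bash
python3 st.py
```

```text
t 5.47 pos [0.5174 0.0917 0.095 ] x [-0.002  0.    -1.   ] zang -94.86 zz -0.0002 F [-0.05 -0.26 -2.64] open 0.227 q [ -2.2  33.8 102.6   0.   43.7  92.7]
```

Request:
{"op": "send_rows", "data": {"fingers": [0.1,0.1,0.1,0.1,0.1,0.1,0.1,0.1,0.1], "dp": [[0.6,1,-1],[0.6,1,-4],[0.6,1,-8],[0.6,1,-12],[0.6,1,-16],[0.6,1,-20],[0.6,1,-23],[0.6,1,-25],[0.6,1,-25.5]], "turn": [[0,0,0],[0,0,0],[0,0,0],[0,0,0],[0,0,0],[0,0,0],[0,0,0],[0,0,0],[0,0,0]]}}

```text
time_s: 6.22
position: [0.5178, 0.0927, 0.0691]
tcp_rot: [[-0.003, 0.996, -0.085], [0.0, -0.085, -0.996], [-1.0, -0.003, -0.0]]
force: [0.5, 0.4, -1.8]
opening: 0.227
```

```bash
python3 st.py
```

```text
t 6.22 pos [0.5178 0.0927 0.0691] x [-0.003  0.    -1.   ] zang -94.86 zz -0.0002 F [ 0.47  0.44 -1.76] open 0.227 q [ -2.   36.4 103.3   0.   40.4  92.8]
```

Request:
{"op": "send_rows", "data": {"fingers": [0.1,0.1,0.1,0.1,0.1], "dp": [[0,0,-0.8],[0,0,-1.6],[0,0,-2.4],[0,0,-3],[0,0,-3]], "turn": [[0,0,0],[0,0,0],[0,0,0],[0,0,0],[0,0,0]]}}

```text
time_s: 6.63
position: [0.5178, 0.0926, 0.067]
tcp_rot: [[-0.003, 0.996, -0.085], [0.0, -0.085, -0.996], [-1.0, -0.003, -0.0]]
force: [-1.6, -0.3, 4.6]
opening: 0.226
```

```bash
python3 st.py
```

```text
t 6.63 pos [0.5178 0.0926 0.067 ] x [-0.003  0.    -1.   ] zang -94.85 zz -0.0001 F [-1.59 -0.29  4.58] open 0.226 q [ -2.   36.6 103.4   0.   40.1  92.8]
```

Contact is at the expected floor height. Releasing and rising a little, then a look.

Request:
{"op": "send_rows", "data": {"fingers": [0.3,0.4,0.5,0.5,0.5,0.5,0.5,0.5,0.5,0.5], "dp": [[0,0,0],[0,0,0],[0,0,0],[0,0,0],[0,0,8],[0,0,20],[0,0,35],[0,0,55],[0,0,75],[0,0,95]], "turn": [[0,0,0],[0,0,0],[0,0,0],[0,0,0],[0,0,0],[0,0,0],[0,0,0],[0,0,0],[0,0,0],[0,0,0]]}}

```text
time_s: 7.47
position: [0.5176, 0.0927, 0.1632]
tcp_rot: [[-0.003, 0.996, -0.085], [0.0, -0.085, -0.996], [-1.0, -0.003, -0.0]]
force: [0.5, 0.4, 0.5]
opening: 0.498
```

```bash
python3 st.py;  python3 - <<'E'
from rig import bot
from h import *
c=bot.capture("scene");pickle.dump(c,open("scene2.pkl","wb"))
P=cloud(c);Z=P[...,2];im=c["img"]
cv2.imwrite("pics/placed.png",cv2.resize(im[160:350,180:400],None,fx=3,fy=3))
m=(np.abs(P[...,0]-.517)<.06)&(np.abs(P[...,1]-.093)<.05)
for lo,hi in((.05,.075),(.08,.1)):
    mm=m&(Z>lo)&(Z<hi)&(im.min(-1)>80)
    if mm.sum()>5: print(lo,mm.sum(),np.nanmedian(Z[mm]),rect(P[mm]))
E
```

```text
t 7.47 pos [0.5176 0.0927 0.1632] x [-0.003  0.    -1.   ] zang -94.85 zz -0.0001 F [0.53 0.38 0.45] open 0.498 q [-2.  27.5 99.6  0.  53.1 92.8]
0.05 1013 0.06277863135430972 ((507.6002502441406, 97.05912017822266), (64.83014678955078, 110.21562194824219), 74.67723846435547)
0.08 318 0.08854201858683397 ((500.5389404296875, 105.75079345703125), (30.43248748779297, 100.86991882324219), 62.08190155029297)
```

View pics/placed.png

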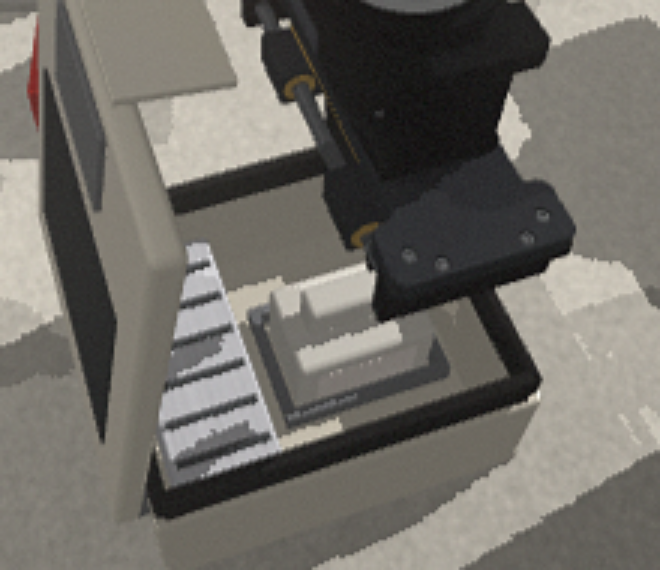

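The cassette is seated: body top reads 0.0628 m (expected 0.062) and rib top 0.0885 m (expected 0.088), inside the dark guide frame. Next I close the fingers, rise, and measure the lid's rear face.

Request:
{"op": "send_rows", "data": {"fingers": [0.3,0.1,0,0,0,0,0,0,0,0], "dp": [[-3,0,6],[-8,-1,22],[-14,-2,45],[-18,-3,72],[-20,-3,100],[-20,-4,130],[-20,-5,160],[-20,-6,190],[-20,-7,215],[-20,-7,227]], "turn": [[0,0,0],[0,0,0],[0,0,0],[0,0,0],[0,0,0],[0,0,0],[0,0,0],[0,0,0],[0,0,0],[0,0,0]]}}

```text
time_s: 8.35
position: [0.5009, 0.0856, 0.3975]
tcp_rot: [[0.01, 0.996, -0.084], [-0.0, -0.084, -0.996], [-1.0, 0.01, -0.001]]
force: [0.5, -0.0, 0.2]
opening: 0.004
```

```bash
python3 st.py;  python3 - <<'E'
from rig import bot
from h import *
a=np.radians(-4.75);ex=np.array([np.cos(a),np.sin(a)]);ey=np.array([-ex[1],ex[0]])
bc=np.array([.5178,.0927])+.035*ex;hg=bc+.11*ex;print("box",bc,"hinge",hg)
c=bot.capture("scene");pickle.dump(c,open("scene3.pkl","wb"))
P=cloud(c);Z=P[...,2];im=c["img"].astype(int)
d=P[...,:2]-hg;L=np.stack([d@ex,d@ey,Z-.107],-1)
m=(np.abs(L[...,1])<.088)&(L[...,2]>.03)&(L[...,2]<.235)&(L[...,0]>-.09)&(L[...,0]<.04)
print(m.sum())
Q=L[m]
for zl in np.arange(.03,.235,.02):
    q=Q[(Q[:,2]>zl)&(Q[:,2]<zl+.02)];print(round(zl,2),len(q),np.percentile(q[:,0],[1,50,99]).round(4),np.percentile(q[:,1],[1,99]).round(4))
dk=m&(im.max(-1)<75);q=L[dk];q=q[q[:,0]>-.05]
A=np.c_[q[:,2],np.ones(len(q))];print("dark",len(q),np.linalg.lstsq(A,q[:,0],rcond=None)[0])
cv2.imwrite("pics/lid3.png",cv2.resize(c["img"][60:350,150:400],None,fx=2,fy=2))
E
```

```text
t 8.35 pos [0.5009 0.0856 0.3975] x [ 0.01 -0.   -1.  ] zang -94.84 zz -0.0007 F [ 0.48 -0.03  0.19] open 0.004 q [-2.9 11.1 84.   0.  84.3 91.9]
box [0.55267979 0.08980171] hinge [0.662302   0.08069281]
6091
0.03 122 [0.0057 0.008  0.009 ] [-0.0814  0.0878]
0.05 230 [0.003  0.0054 0.0073] [-0.0807  0.087 ]
0.07 252 [-0.0003  0.0022  0.0042] [-0.0805  0.0876]
0.09 277 [-0.0035 -0.0009  0.001 ] [-0.0802  0.087 ]
0.11 307 [-0.0066 -0.0041 -0.0021] [-0.0803  0.087 ]
0.13 341 [-0.01   -0.0073 -0.0052] [-0.0797  0.0872]
0.15 451 [-0.013  -0.0109 -0.0084] [-0.0797  0.0874]
0.17 331 [-0.0162 -0.0141 -0.0118] [-0.0858  0.0873]
0.19 491 [-0.0193 -0.0167 -0.0131] [-0.0859  0.0874]
0.21 3280 [-0.0703 -0.0307 -0.0169] [-0.0833  0.0865]
0.23 9 [-0.0329 -0.0288 -0.0272] [-0.0171  0.0149]
dark 1769 [-0.15016161  0.01447727]
```

View pics/lid3.png

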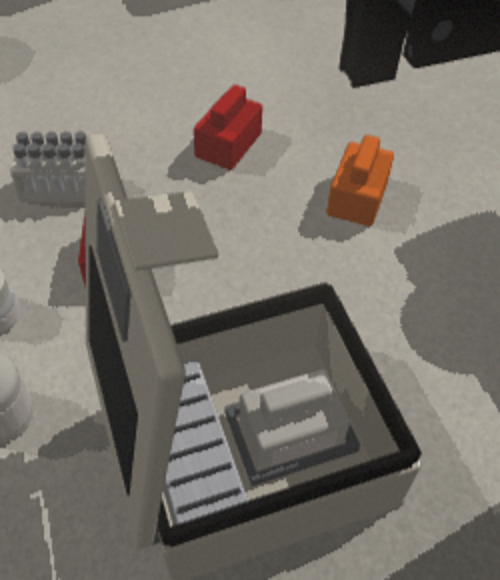

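The rear face fits x = 0.0145 − 0.150·z about the hinge point, so the lid angle is about 1.42 rad and the hinge is where computed. Moving over the lid and down behind it.

Request:
{"op": "send_rows", "data": {"fingers": [0,0,0,0,0,0,0,0,0,0], "dp": [[5,0,0],[18,-1,0],[38,-2,0],[62,-3,0],[88,-4,0],[114,-5,0],[140,-5,0],[162,-6,0],[176,-6.6,0],[181,-6.6,0]], "turn": [[0,0,0],[0,0,0],[0,0,0],[0,0,0],[0,0,0],[0,0,0],[0,0,0],[0,0,0],[0,0,0],[0,0,0]]}}

```text
time_s: 9.23
position: [0.6841, 0.0787, 0.395]
tcp_rot: [[0.009, 0.996, -0.085], [-0.0, -0.085, -0.996], [-1.0, 0.009, -0.001]]
force: [-0.6, 0.0, 0.4]
opening: 0.007
```

```bash
python3 st.py
```

```text
t 9.23 pos [0.6841 0.0787 0.395 ] x [ 0.009 -0.    -1.   ] zang -94.86 zz -0.0006 F [-0.6   0.02  0.41] open 0.007 q [-2.7 28.4 58.3  0.  92.8 92.1]
```

Descend behind the lid (dz −80).

Request:
{"op": "send_rows", "data": {"fingers": [0,0,0,0,0,0,0,0], "dp": [[0,0,-5],[0,0,-18],[0,0,-34],[0,0,-50],[0,0,-64],[0,0,-75],[0,0,-80],[0,0,-80]], "turn": [[0,0,0],[0,0.004,0],[0,0.008,0],[0,0.008,0],[0,0.008,0],[0,0.008,0],[0,0.008,0],[0,0.008,0]]}}

```text
time_s: 9.9
position: [0.6825, 0.0788, 0.3129]
tcp_rot: [[-0.003, 0.996, -0.085], [0.0, -0.085, -0.996], [-1.0, -0.003, 0.0]]
force: [0.1, 0.2, -0.5]
opening: 0.002
```

```bash
python3 st.py; cat > arc.py <<'E'
import sys,numpy as np
from rig import bot
p=np.array(bot.read_state()["position"])
ex=np.array([np.cos(np.radians(-4.75)),np.sin(np.radians(-4.75))]);hg=np.array([.6623,.0807])
w,h,r=.010,.017,float(sys.argv[4]) if len(sys.argv)>4 else .208
d=p[:2]-hg;print("box-frame x %.4f y %.4f z %.4f"%(d@ex,d@[-ex[1],ex[0]],p[2]-.107))
for t in np.linspace(float(sys.argv[1]),float(sys.argv[2]),int(sys.argv[3])):
    x=-r*np.cos(t)+h*np.sin(t)+w;z=r*np.sin(t)+h*np.cos(t)
    W=np.r_[hg+x*ex,.107+z];print("%.3f"%t,W.round(4),"dp",((W-p)*1000).round(1).tolist())
E
python3 arc.py 1.42 0.85 10
```

```text
t 9.90 pos [0.6825 0.0788 0.3129] x [-0.003  0.    -1.   ] zang -94.86 zz 0.0003 F [ 0.06  0.24 -0.47] open 0.002 q [-2.7 31.1 65.7 -0.  83.4 92.2]
box-frame x 0.0203 y -0.0002 z 0.2059
1.420 [0.6579 0.0811 0.3152] dp [-24.6, 2.2, 2.3]
1.357 [0.6448 0.0822 0.3139] dp [-37.7, 3.3, 0.9]
1.293 [0.6318 0.0832 0.3117] dp [-50.7, 4.4, -1.2]
1.230 [0.619  0.0843 0.3087] dp [-63.6, 5.5, -4.2]
1.167 [0.6063 0.0854 0.3049] dp [-76.2, 6.5, -8.0]
1.103 [0.594  0.0864 0.3003] dp [-88.5, 7.5, -12.6]
1.040 [0.5819 0.0874 0.295 ] dp [-100.6, 8.5, -18.0]
0.977 [0.5703 0.0883 0.2889] dp [-112.2, 9.5, -24.1]
0.913 [0.559  0.0893 0.282 ] dp [-123.5, 10.5, -30.9]
0.850 [0.5482 0.0902 0.2745] dp [-134.3, 11.3, -38.5]
```

Request:
{"op": "send_rows", "data": {"fingers": [0,0,0,0,0,0,0,0,0,0], "dp": [[-5,0.4,1],[-11,1,2],[-16,1.4,2.3],[-20,1.8,2.3],[-22.5,2,2.3],[-25,2.2,2.3],[-28,2.5,2],[-31,2.8,1.7],[-34.5,3,1.3],[-38,3.3,0.9]], "turn": [[0,0,0],[0,0,0],[0,0,0],[0,0,0],[0,0,0],[0,0,0],[0,0,0],[0,0,0],[0,0,0],[0,0,0]]}}

```text
time_s: 10.73
position: [0.6446, 0.0821, 0.3141]
tcp_rot: [[-0.002, 0.996, -0.085], [0.0, -0.085, -0.996], [-1.0, -0.002, 0.0]]
force: [1.3, 0.3, 1.6]
opening: 0.008
```

```bash
python3 st.py; python3 arc.py 1.34 1.10 10
```

```text
t 10.73 pos [0.6446 0.0821 0.3141] x [-0.002  0.    -1.   ] zang -94.86 zz 0.0002 F [1.28 0.28 1.56] open 0.008 q [-2.6 27.6 71.6 -0.  80.9 92.3]
box-frame x -0.0178 y -0.0000 z 0.2071
1.340 [0.6413 0.0824 0.3134] dp [-3.2, 0.3, -0.7]
1.313 [0.6359 0.0829 0.3125] dp [-8.7, 0.8, -1.6]
1.287 [0.6304 0.0833 0.3114] dp [-14.2, 1.2, -2.6]
1.260 [0.625  0.0838 0.3102] dp [-19.6, 1.7, -3.8]
1.233 [0.6196 0.0842 0.3089] dp [-25.0, 2.1, -5.2]
1.207 [0.6143 0.0847 0.3074] dp [-30.3, 2.6, -6.6]
1.180 [0.609  0.0851 0.3058] dp [-35.6, 3.0, -8.3]
1.153 [0.6037 0.0856 0.304 ] dp [-40.9, 3.4, -10.0]
1.127 [0.5985 0.086  0.3021] dp [-46.1, 3.9, -11.9]
1.100 [0.5933 0.0864 0.3001] dp [-51.2, 4.3, -14.0]
```

Request:
{"op": "send_rows", "data": {"fingers": [0,0,0,0,0,0,0,0,0,0], "dp": [[-3.2,0.3,-0.7],[-8.7,0.8,-1.6],[-14.2,1.2,-2.6],[-19.6,1.7,-3.8],[-25,2.1,-5.2],[-30.3,2.6,-6.6],[-35.6,3,-8.3],[-40.9,3.4,-10],[-46.1,3.9,-11.9],[-51.2,4.3,-14]], "turn": [[0,0,0],[0,0,0],[0,0,0],[0,0,0],[0,0,0],[0,0,0],[0,0,0],[0,0,0],[0,0,0],[0,0,0]]}}

```text
time_s: 11.57
position: [0.5927, 0.0865, 0.2998]
tcp_rot: [[-0.003, 0.996, -0.085], [-0.0, -0.085, -0.996], [-1.0, -0.003, 0.0]]
force: [0.6, 0.2, 0.0]
opening: 0.005
```

```bash
python3 st.py; python3 arc.py 1.07 0.8 10
```

```text
t 11.57 pos [0.5927 0.0865 0.2998] x [-0.003 -0.    -1.   ] zang -94.86 zz 0.0002 F [0.63 0.18 0.01] open 0.005 q [-2.4 23.8 80.4 -0.  75.9 92.5]
box-frame x -0.0698 y -0.0000 z 0.1928
1.070 [0.5876 0.0869 0.2976] dp [-5.1, 0.4, -2.2]
1.040 [0.5819 0.0874 0.295 ] dp [-10.8, 0.9, -4.8]
1.010 [0.5764 0.0878 0.2922] dp [-16.4, 1.4, -7.6]
0.980 [0.5709 0.0883 0.2892] dp [-21.9, 1.8, -10.6]
0.950 [0.5655 0.0887 0.2861] dp [-27.3, 2.3, -13.7]
0.920 [0.5602 0.0892 0.2828] dp [-32.6, 2.7, -17.0]
0.890 [0.555  0.0896 0.2793] dp [-37.8, 3.2, -20.5]
0.860 [0.5499 0.09   0.2757] dp [-42.9, 3.6, -24.1]
0.830 [0.5449 0.0905 0.272 ] dp [-47.9, 4.0, -27.8]
0.800 [0.54   0.0909 0.2681] dp [-52.7, 4.4, -31.7]
```

```bash
python3 - <<'E'
from rig import bot
import cv2
c=bot.capture("scene");cv2.imwrite("pics/arc1.png",cv2.resize(c["img"][0:360,100:420],None,fx=1.6,fy=1.6))
E
```

```text
(no output)
```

View pics/arc1.png

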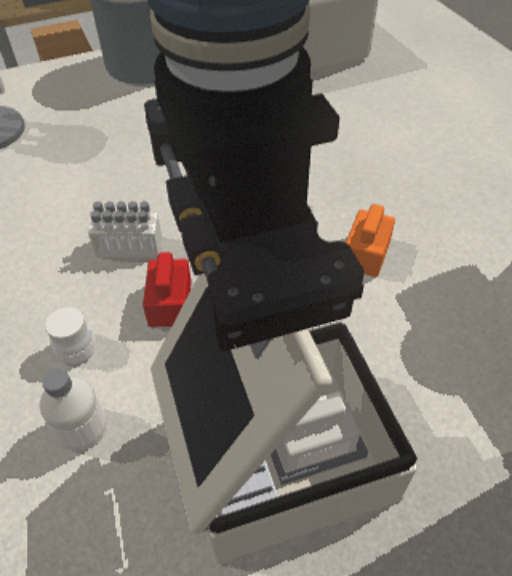

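The lid is swinging with the fingertips at about 1.1 rad; bottle, jar and rack are untouched. Continuing the arc.

Request:
{"op": "send_rows", "data": {"fingers": [0,0,0,0,0,0,0,0,0,0], "dp": [[-5.1,0.4,-2.2],[-10.8,0.9,-4.8],[-16.4,1.4,-7.6],[-21.9,1.8,-10.6],[-27.3,2.3,-13.7],[-32.6,2.7,-17],[-37.8,3.2,-20.5],[-42.9,3.6,-24.1],[-47.9,4,-27.8],[-52.7,4.4,-31.7]], "turn": [[0,0,0],[0,0,0],[0,0,0],[0,0,0],[0,0,0],[0,0,0],[0,0,0],[0,0,0],[0,0,0],[0,0,0]]}}

```text
time_s: 12.45
position: [0.538, 0.0911, 0.2672]
tcp_rot: [[-0.005, 0.996, -0.084], [0.0, -0.084, -0.996], [-1.0, -0.005, 0.0]]
force: [0.2, -0.7, -0.3]
opening: 0.006
```

```bash
python3 st.py; python3 arc.py 0.77 0.5 10
```

```text
t 12.45 pos [0.538  0.0911 0.2672] x [-0.005  0.    -1.   ] zang -94.84 zz 0.0003 F [ 0.16 -0.73 -0.29] open 0.006 q [-2.1 21.3 90.2 -0.  68.8 92.7]
box-frame x -0.1247 y 0.0001 z 0.1602
0.770 [0.5352 0.0913 0.264 ] dp [-2.8, 0.2, -3.2]
0.740 [0.5306 0.0916 0.2598] dp [-7.4, 0.5, -7.4]
0.710 [0.5261 0.092  0.2555] dp [-11.9, 0.9, -11.8]
0.680 [0.5217 0.0924 0.251 ] dp [-16.3, 1.3, -16.2]
0.650 [0.5175 0.0927 0.2464] dp [-20.5, 1.6, -20.8]
0.620 [0.5134 0.0931 0.2417] dp [-24.6, 2.0, -25.5]
0.590 [0.5094 0.0934 0.2368] dp [-28.6, 2.3, -30.4]
0.560 [0.5056 0.0937 0.2319] dp [-32.4, 2.6, -35.3]
0.530 [0.502  0.094  0.2268] dp [-36.1, 2.9, -40.4]
0.500 [0.4985 0.0943 0.2216] dp [-39.6, 3.2, -45.6]
```

Request:
{"op": "send_rows", "data": {"fingers": [0,0,0,0,0,0,0,0,0,0], "dp": [[-2.8,0.2,-3.2],[-7.4,0.5,-7.4],[-11.9,0.9,-11.8],[-16.3,1.3,-16.2],[-20.5,1.6,-20.8],[-24.6,2,-25.5],[-28.6,2.3,-30.4],[-32.4,2.6,-35.3],[-36.1,2.9,-40.4],[-39.6,3.2,-45.6]], "turn": [[0,0,0],[0,0,0],[0,0,0],[0,0,0],[0,0,0],[0,0,0],[0,0,0],[0,0,0],[0,0,0],[0,0,0]]}}

```text
time_s: 13.28
position: [0.498, 0.0944, 0.2211]
tcp_rot: [[-0.005, 0.996, -0.084], [0.0, -0.084, -0.996], [-1.0, -0.005, 0.0]]
force: [0.2, -0.1, 0.4]
opening: 0.006
```

```bash
python3 st.py; python3 arc.py 0.47 0.23 10;python3 - <<'E'
from rig import bot
import cv2
c=bot.capture("scene");cv2.imwrite("pics/arc2.png",cv2.resize(c["img"][0:360,100:420],None,fx=1.4,fy=1.4))
E
```

```text
t 13.28 pos [0.498  0.0944 0.2211] x [-0.005  0.    -1.   ] zang -94.84 zz 0.0003 F [ 0.16 -0.15  0.35] open 0.006 q [-1.9 21.4 98.7 -0.  60.2 92.9]
box-frame x -0.1648 y 0.0000 z 0.1141
0.470 [0.4951 0.0946 0.2164] dp [-2.9, 0.2, -4.7]
0.443 [0.4923 0.0948 0.2116] dp [-5.7, 0.5, -9.5]
0.417 [0.4896 0.0951 0.2067] dp [-8.5, 0.7, -14.4]
0.390 [0.487  0.0953 0.2018] dp [-11.0, 0.9, -19.3]
0.363 [0.4845 0.0955 0.1968] dp [-13.5, 1.1, -24.3]
0.337 [0.4822 0.0957 0.1918] dp [-15.8, 1.3, -29.3]
0.310 [0.48   0.0958 0.1866] dp [-18.0, 1.5, -34.5]
0.283 [0.478  0.096  0.1815] dp [-20.1, 1.7, -39.6]
0.257 [0.4761 0.0962 0.1762] dp [-22.0, 1.8, -44.9]
0.230 [0.4743 0.0963 0.171 ] dp [-23.7, 2.0, -50.1]
```

View pics/arc2.png

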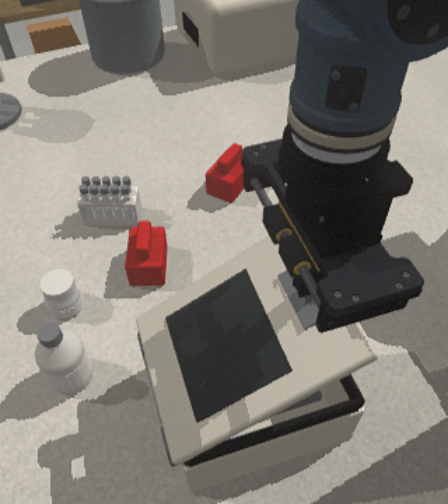

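The lid follows at about 0.5 rad with the fingers on the grey pad. Continuing.

Request:
{"op": "send_rows", "data": {"fingers": [0,0,0,0,0,0,0,0,0,0], "dp": [[-2.9,0.2,-4.7],[-5.7,0.5,-9.5],[-8.5,0.7,-14.4],[-11,0.9,-19.3],[-13.5,1.1,-24.3],[-15.8,1.3,-29.3],[-18,1.5,-34.5],[-20,1.7,-39.6],[-22,1.8,-44.9],[-23.7,2,-50.1]], "turn": [[0,0,0],[0,0,0],[0,0,0],[0,0,0],[0,0,0],[0,0,0],[0,0,0],[0,0,0],[0,0,0],[0,0,0]]}}

```text
time_s: 14.17
position: [0.4725, 0.0964, 0.1694]
tcp_rot: [[-0.009, 0.996, -0.084], [0.0, -0.084, -0.996], [-1.0, -0.009, 0.001]]
force: [0.3, -0.5, 0.6]
opening: 0.005
```

```bash
python3 st.py; python3 arc.py 0.21 0.03 10
```

```text
t 14.17 pos [0.4725 0.0964 0.1694] x [-0.009  0.    -1.   ] zang -94.84 zz 0.0006 F [ 0.31 -0.53  0.63] open 0.005 q [ -1.8  24.1 105.   -0.   51.3  93.1]
box-frame x -0.1905 y -0.0000 z 0.0624
0.210 [0.4731 0.0964 0.167 ] dp [0.6, -0.0, -2.4]
0.190 [0.4719 0.0965 0.163 ] dp [-0.5, 0.1, -6.4]
0.170 [0.4708 0.0966 0.1589] dp [-1.6, 0.2, -10.5]
0.150 [0.4698 0.0967 0.1549] dp [-2.6, 0.3, -14.5]
0.130 [0.4689 0.0968 0.1508] dp [-3.5, 0.3, -18.6]
0.110 [0.4681 0.0968 0.1467] dp [-4.4, 0.4, -22.7]
0.090 [0.4673 0.0969 0.1426] dp [-5.1, 0.5, -26.8]
0.070 [0.4667 0.097  0.1385] dp [-5.8, 0.5, -30.9]
0.050 [0.4661 0.097  0.1344] dp [-6.4, 0.6, -35.0]
0.030 [0.4656 0.097  0.1302] dp [-6.9, 0.6, -39.2]
```

Request:
{"op": "send_rows", "data": {"fingers": [0,0,0,0,0,0,0,0,0,0], "dp": [[0,0,-3],[-0.5,0.1,-6.4],[-1.6,0.2,-10.5],[-2.6,0.3,-14.5],[-3.5,0.3,-18.6],[-4.4,0.4,-22.7],[-5.1,0.5,-26],[-5.6,0.5,-28.5],[-5.8,0.5,-30.3],[-6,0.5,-31.5]], "turn": [[0,0,0],[0,0,0],[0,0,0],[0,0,0],[0,0,0],[0,0,0],[0,0,0],[0,0,0],[0,0,0],[0,0,0]]}}

```text
time_s: 15.0
position: [0.4663, 0.097, 0.1376]
tcp_rot: [[-0.009, 0.996, -0.084], [0.0, -0.084, -0.996], [-1.0, -0.009, 0.001]]
force: [0.9, -0.9, 0.4]
opening: 0.005
```

```bash
python3 st.py;python3 arc.py 0.05 0 3; python3 - <<'E'
from rig import bot
import cv2
c=bot.capture("scene");cv2.imwrite("pics/arc3.png",cv2.resize(c["img"][0:360,100:420],None,fx=1.4,fy=1.4))
E
```

```text
t 15.00 pos [0.4663 0.097  0.1376] x [-0.009  0.    -1.   ] zang -94.84 zz 0.0005 F [ 0.91 -0.89  0.43] open 0.005 q [ -1.7  26.9 107.5  -0.   46.1  93.1]
box-frame x -0.1967 y -0.0000 z 0.0306
0.050 [0.4661 0.097  0.1344] dp [-0.2, 0.0, -3.3]
0.025 [0.4655 0.0971 0.1292] dp [-0.8, 0.1, -8.4]
0.000 [0.465  0.0971 0.124 ] dp [-1.3, 0.1, -13.6]
```

View pics/arc3.png

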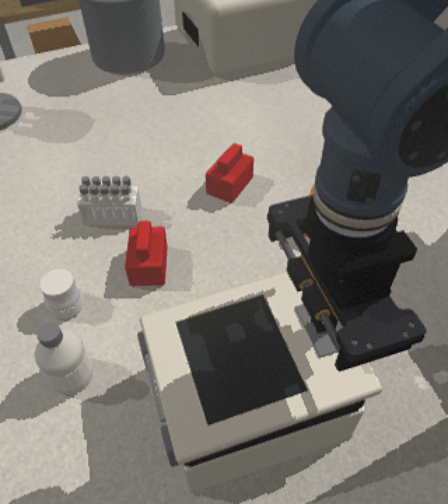

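The lid is nearly level (about 0.06 rad) with the fingers on the pad. I slow to under 10 mm/s from here.

Request:
{"op": "send_rows", "data": {"fingers": [0,0,0,0,0,0,0,0,0,0], "dp": [[0,0,-0.8],[0,0,-1.6],[0,0,-2.4],[-0.1,0,-3.2],[-0.2,0,-4],[-0.3,0,-4.8],[-0.4,0,-5.6],[-0.6,0.1,-6.4],[-0.7,0.1,-7.2],[-0.8,0.1,-8]], "turn": [[0,0,0],[0,0,0],[0,0,0],[0,0,0],[0,0,0],[0,0,0],[0,0,0],[0,0,0],[0,0,0],[0,0,0]]}}

```text
time_s: 15.88
position: [0.4654, 0.097, 0.1295]
tcp_rot: [[-0.01, 0.996, -0.084], [0.0, -0.084, -0.996], [-1.0, -0.01, 0.001]]
force: [0.3, -0.1, -0.2]
opening: 0.003
```

Request:
{"op": "send_rows", "data": {"fingers": [0,0,0,0,0,0], "dp": [[0,0,-0.7],[0,0,-1.4],[0,0,-2.1],[-0.1,0,-2.8],[-0.2,0,-3.5],[-0.3,0,-4.2]], "turn": [[0,0,0],[0,0,0],[0,0,0],[0,0,0],[0,0,0],[0,0,0]]}}

```text
time_s: 16.38
position: [0.4652, 0.0971, 0.1252]
tcp_rot: [[-0.009, 0.996, -0.084], [0.0, -0.084, -0.996], [-1.0, -0.009, 0.001]]
force: [0.8, -0.4, -0.1]
opening: 0.006
```

```bash
python3 st.py
```

```text
t 16.38 pos [0.4652 0.0971 0.1252] x [-0.009  0.    -1.   ] zang -94.84 zz 0.0005 F [ 0.8  -0.38 -0.07] open 0.006 q [ -1.7  28.1 108.2  -0.   44.2  93.1]
```

Request:
{"op": "send_rows", "data": {"fingers": [0,0,0], "dp": [[0,0,-0.7],[0,0,-1.4],[0,0,-2]], "turn": [[0,0,0],[0,0,0],[0,0,0]]}}

```text
time_s: 16.63
position: [0.4651, 0.097, 0.1234]
tcp_rot: [[-0.009, 0.996, -0.084], [0.0, -0.084, -0.996], [-1.0, -0.009, 0.001]]
force: [-0.9, 0.3, 4.4]
opening: 0.0
```

Request:
{"op": "send_rows", "data": {"fingers": [0,0], "dp": [[0,0,-0.6],[0,0,-1.2]], "turn": [[0,0,0],[0,0,0]]}}

```text
time_s: 16.8
position: [0.465, 0.0971, 0.1227]
tcp_rot: [[-0.009, 0.996, -0.084], [0.0, -0.084, -0.996], [-1.0, -0.009, 0.001]]
force: [-1.1, -0.6, 7.3]
opening: 0.007
```

Request:
{"op": "send_rows", "data": {"fingers": [0,0], "dp": [[0,0,-0.6],[0,0,-1.2]], "turn": [[0,0,0],[0,0,0]]}}

```text
time_s: 16.97
position: [0.465, 0.0971, 0.1221]
tcp_rot: [[-0.009, 0.996, -0.084], [0.0, -0.084, -0.996], [-1.0, -0.009, 0.001]]
force: [-1.6, 0.3, 7.5]
opening: 0.003
```

Request:
{"op": "send_rows", "data": {"fingers": [0,0], "dp": [[0,0,-0.6],[0,0,-1.1]], "turn": [[0,0,0],[0,0,0]]}}

```text
time_s: 17.13
position: [0.465, 0.0971, 0.1216]
tcp_rot: [[-0.009, 0.996, -0.084], [-0.0, -0.084, -0.996], [-1.0, -0.009, 0.001]]
force: [-2.2, -0.0, 7.4]
opening: 0.006
```

Request:
{"op": "send_rows", "data": {"fingers": [0,0], "dp": [[0,0,-0.6],[0,0,-1.1]], "turn": [[0,0,0],[0,0,0]]}}

```text
time_s: 17.3
position: [0.465, 0.0971, 0.1212]
tcp_rot: [[-0.008, 0.996, -0.084], [-0.0, -0.084, -0.996], [-1.0, -0.008, 0.001]]
force: [-1.5, -0.8, 9.0]
opening: 0.002
```

Request:
{"op": "send_rows", "data": {"fingers": [0,0], "dp": [[0,0,-0.9],[0,0,-1.5]], "turn": [[0,0,0],[0,0,0]]}}

```text
time_s: 17.47
position: [0.4649, 0.0971, 0.1205]
tcp_rot: [[-0.008, 0.996, -0.084], [-0.0, -0.084, -0.996], [-1.0, -0.008, 0.001]]
force: [-2.5, -0.6, 8.5]
opening: 0.005
```

Request:
{"op": "send_rows", "data": {"fingers": [0,0], "dp": [[0,0,-0.9],[0,0,-1.5]], "turn": [[0,0,0],[0,0,0]]}}

```text
time_s: 17.63
position: [0.4649, 0.0971, 0.1198]
tcp_rot: [[-0.008, 0.996, -0.084], [-0.0, -0.084, -0.997], [-1.0, -0.008, 0.001]]
force: [-2.2, -0.3, 8.9]
opening: 0.006
```

Request:
{"op": "send_rows", "data": {"fingers": [0,0], "dp": [[0,0,-0.9],[0,0,-1.5]], "turn": [[0,0,0],[0,0,0]]}}

```text
time_s: 17.8
position: [0.4648, 0.0971, 0.1192]
tcp_rot: [[-0.007, 0.996, -0.083], [-0.0, -0.083, -0.997], [-1.0, -0.007, 0.001]]
force: [-2.2, -0.2, 9.3]
opening: 0.007
```

Request:
{"op": "send_rows", "data": {"fingers": [0,0], "dp": [[0,0,-0.9],[0,0,-1.6]], "turn": [[0,0,0],[0,0,0]]}}

```text
time_s: 17.97
position: [0.4648, 0.0971, 0.1185]
tcp_rot: [[-0.007, 0.997, -0.083], [-0.001, -0.083, -0.997], [-1.0, -0.007, 0.001]]
force: [-1.8, -0.4, 10.9]
opening: 0.005
```

Request:
{"op": "send_rows", "data": {"fingers": [0,0], "dp": [[0,0,-0.9],[0,0,-1.6]], "turn": [[0,0,0],[0,0,0]]}}

```text
time_s: 18.13
position: [0.4647, 0.0971, 0.1178]
tcp_rot: [[-0.006, 0.997, -0.083], [-0.001, -0.083, -0.997], [-1.0, -0.006, 0.001]]
force: [-2.2, -0.2, 8.9]
opening: 0.004
```

Request:
{"op": "send_rows", "data": {"fingers": [0,0], "dp": [[0,0,-0.9],[0,0,-1.6]], "turn": [[0,0,0],[0,0,0]]}}

```text
time_s: 18.3
position: [0.4647, 0.0971, 0.1171]
tcp_rot: [[-0.006, 0.997, -0.083], [-0.001, -0.083, -0.997], [-1.0, -0.006, 0.001]]
force: [-2.2, -0.2, 9.3]
opening: 0.007
```

Request:
{"op": "send_rows", "data": {"fingers": [0,0], "dp": [[0,0,-0.9],[0,0,-1.6]], "turn": [[0,0,0],[0,0,0]]}}

```text
time_s: 18.47
position: [0.4647, 0.0971, 0.1162]
tcp_rot: [[-0.005, 0.997, -0.083], [-0.001, -0.083, -0.997], [-1.0, -0.005, 0.001]]
force: [-2.6, -0.9, 7.7]
opening: 0.003
```

Request:
{"op": "send_rows", "data": {"fingers": [0,0], "dp": [[0,0,-0.9],[0,0,-1.6]], "turn": [[0,0,0],[0,0,0]]}}

```text
time_s: 18.63
position: [0.4646, 0.0971, 0.1154]
tcp_rot: [[-0.005, 0.997, -0.082], [-0.001, -0.082, -0.997], [-1.0, -0.005, 0.001]]
force: [-2.3, -0.6, 9.2]
opening: 0.007
```

Request:
{"op": "send_rows", "data": {"fingers": [0,0], "dp": [[0,0,-0.9],[0,0,-1.6]], "turn": [[0,0,0],[0,0,0]]}}

```text
time_s: 18.8
position: [0.4646, 0.0971, 0.1145]
tcp_rot: [[-0.004, 0.997, -0.082], [-0.001, -0.082, -0.997], [-1.0, -0.004, 0.001]]
force: [-1.6, -0.3, 8.2]
opening: 0.007
```

Request:
{"op": "send_rows", "data": {"fingers": [0,0], "dp": [[0,0,-0.8],[0,0,-1.4]], "turn": [[0,0,0],[0,0,0]]}}

```text
time_s: 18.97
position: [0.4645, 0.0971, 0.1138]
tcp_rot: [[-0.004, 0.997, -0.082], [-0.001, -0.082, -0.997], [-1.0, -0.004, 0.002]]
force: [-1.7, -0.6, 7.3]
opening: 0.008
```

Request:
{"op": "send_rows", "data": {"fingers": [0,0], "dp": [[0,0,-0.8],[0,0,-1.4]], "turn": [[0,0,0],[0,0,0]]}}

```text
time_s: 19.13
position: [0.4645, 0.0971, 0.113]
tcp_rot: [[-0.004, 0.997, -0.082], [-0.001, -0.082, -0.997], [-1.0, -0.003, 0.002]]
force: [-2.0, -0.2, 8.3]
opening: 0.003
```

Request:
{"op": "send_rows", "data": {"fingers": [0,0], "dp": [[0,0,-0.8],[0,0,-1.5]], "turn": [[0,0,0],[0,0,0]]}}

```text
time_s: 19.3
position: [0.4645, 0.0971, 0.1122]
tcp_rot: [[-0.003, 0.997, -0.082], [-0.001, -0.082, -0.997], [-1.0, -0.003, 0.002]]
force: [-2.3, 0.0, 11.4]
opening: 0.009
```

Request:
{"op": "send_rows", "data": {"fingers": [0,0], "dp": [[0,0,-0.8],[0,0,-1.5]], "turn": [[0,0,0],[0,0,0]]}}

```text
time_s: 19.47
position: [0.4645, 0.0971, 0.112]
tcp_rot: [[-0.003, 0.997, -0.082], [-0.002, -0.082, -0.997], [-1.0, -0.002, 0.002]]
force: [-4.5, -0.2, 21.0]
opening: 0.003
```

Request:
{"op": "send_rows", "data": {"fingers": [0,0], "dp": [[0,0,-0.8],[0,0,-1.5]], "turn": [[0,0,0],[0,0,0]]}}

```text
time_s: 19.63
position: [0.4645, 0.0971, 0.112]
tcp_rot: [[-0.002, 0.997, -0.082], [-0.002, -0.082, -0.997], [-1.0, -0.002, 0.002]]
force: [-4.4, 0.5, 23.0]
opening: 0.006
```

The push peaked at about 11 N, fell to about 8 N, and then met a hard stop at z = 0.112 (12 mm of travel). I stop pressing and lift off slowly.

Request:
{"op": "send_rows", "data": {"fingers": [0,0,0,0,0,0,0,0,0,0], "dp": [[0,0,0.5],[0,0,1.2],[0,0,2],[0,0,3],[0,0,5],[0,0,10],[0,0,20],[0,0,32],[0,0,45],[0,0,60]], "turn": [[0,0,0],[0,0,0],[0,0,0],[0,0,0],[0,0,0],[0,0,0],[0,0,0],[0,0,0],[0,0,0],[0,0,0]]}}

```text
time_s: 20.47
position: [0.4641, 0.0971, 0.1723]
tcp_rot: [[-0.003, 0.997, -0.082], [-0.002, -0.082, -0.997], [-1.0, -0.003, 0.002]]
force: [-0.5, 0.7, -1.1]
opening: 0.007
```

Request:
{"op": "send_rows", "data": {"fingers": [0,0,0,0,0,0,0], "dp": [[-1,0,20],[-3,0,45],[-8,0,70],[-15,0,95],[-25,0,115],[-30,0,125],[-30,0,125]], "turn": [[0,0,0],[0,0,0],[0,0,0],[0,0,0],[0,0,0],[0,0,0],[0,0,0]]}}

```text
time_s: 21.05
position: [0.4343, 0.0972, 0.2995]
tcp_rot: [[0.001, 0.997, -0.081], [-0.002, -0.081, -0.997], [-1.0, 0.002, 0.002]]
force: [0.4, -0.1, -0.1]
opening: 0.004
```

```bash
python3 st.py;python3 - <<'E'
from rig import bot
from h import *
c=bot.capture("scene");cv2.imwrite("pics/end.png",cv2.resize(c["img"][60:360,100:420],None,fx=1.8,fy=1.8))
P=cloud(c);Z=P[...,2]
a=np.radians(-4.75);ex=np.array([np.cos(a),np.sin(a)]);ey=np.array([-ex[1],ex[0]])
d=P[...,:2]-[.6623,.0807];x=d@ex;y=d@ey
m=(x>-.215)&(x<-.005)&(np.abs(y)<.08)&(Z>.08)&(Z<.16)
# exclude pad
m&=~((x<-.17)&(np.abs(y)<.04))
A=np.c_[x[m],y[m],np.ones(m.sum())];s=np.linalg.lstsq(A,Z[m],rcond=None)[0]
r=Z[m]-A@s;g=np.abs(r)<.004;s=np.linalg.lstsq(A[g],Z[m][g],rcond=None)[0]
print(m.sum(),"plane",s,"lid angle",-np.arctan(s[0]),"resid",np.std((Z[m]-A@s)[g]))
E
```

```text
t 21.05 pos [0.4343 0.0972 0.2995] x [ 0.001 -0.002 -1.   ] zang -94.67 zz 0.0016 F [ 0.41 -0.13 -0.11] open 0.004 q [-1.800e+00  1.040e+01  1.007e+02 -1.000e-01  6.880e+01  9.290e+01]
10697 plane [ 0.05707185 -0.00169514  0.12302437] lid angle -0.057010005874804266 resid 0.001136814655190317
```

View pics/end.png

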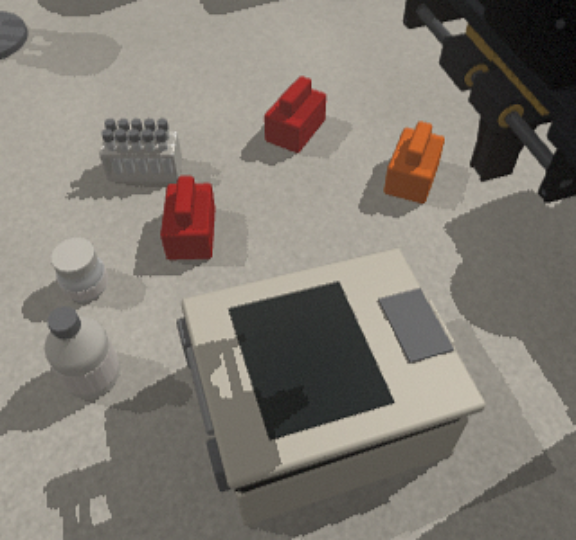

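The lid stays down untouched at −0.057 rad (grey pad at (415,325)). Rack, jar and bottle appear where they were. Handing in.

```bash
python3 -c "
from rig import bot
print(bot.hand_in())"
```

```text
the job is handed in; nothing more can be done
None
```

The white cassette is in its pocket and the lid is latched. I handed the job in at about 21 s; no verdict is reported.

- **Cassette:** After letting go, its body top read 62.8 mm and its rib top 88.5 mm above the bench (expected 62 and 88). The picture showed it upright inside the guide frame. I judged its horizontal fit only from the release point (about 0.5 mm from the measured pocket centre) and that picture. A rectangle fit on the placed cassette was spoiled by other parts in view, so I did not use it. It could not be seen again once the lid was shut.
- **Lid:** I swung it down from behind and pressed the pad at 10 mm/s or less. The force rose to about 11 N, then fell to about 8 N as the latch gave way. The lid then met its hard stop after about 12 mm. My steps were slightly too long there, so the force reached about 23 N, below the 35 N limit but more than the latch needed.
- **Final check:** With nothing touching the lid, a plane fitted to it gave −0.057 rad, well inside the latched range. The rack, bottle and jar appear unmoved in the last picture, though I did not measure them.

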